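Seat a pallet batten and press the guarded clamp lever

TASK

Push the wooden batten along its channel until its end is flush against the dark steel stop, then reach down through the window of the yellow guard and press the red lever fully down to clamp the batten. Do not touch the guard on the way in or out, do not lift the batten, and leave the tin, bottle, wrench and offcut beside the jig where they are.

Things in the scene. Friction and masses are not known exactly. Their poses are not given: they have to be found in the camera images.
- jig: Clamping jig fixed to the bench: grey base plate 240 x 370 mm, 12 mm thick. Origin at bench height under the plate, z up. A straight channel runs along the jig's y axis, centred at x = -50 mm, between two aluminium walls (tops 30 mm above the bench, inner width 49 mm, y = -200 to +120 mm). Nothing on the jig is higher than 125 mm above the bench
- clamp_bridge (a point): Centre of the top of the blue bridge (80 x 40 mm, 105 mm above the bench) that holds the clamp plunger over the channel; the plunger's rod reaches 123 mm above the bench. Its rubber pad hangs 12 mm above the batten while the lever is up and goes down onto it with the lever. A blue housing joins it to the lever's bearing, on the guard's +y side
- stop_face (a point): Centre of the face of the dark steel end stop (85 mm wide, top 57 mm above the bench) that closes the channel at jig y = +120 mm; the point is on the channel's centre line, 37 mm above the bench; axes as the jig's, the face looks along -y. The batten is home when its +y end touches this face, its centre 90 mm from this point
- batten_center (a point): Centre (half-way up) of the loose pine batten, 45 mm wide (x), 180 mm long (y), 50 mm high, 0.17 to 0.34 kg. It lies in the channel on the base plate (underside 12 mm, top 62 mm above the bench), 40 to 100 mm short of the stop. Its free end for pushing is the -y end, which stands 32 mm proud of the channel walls; it slides easily, with 1 to 3 N
- guard_window (a point): Centre of the window in the guard's flat yellow roof, at the height of the roof's upper face (94 mm above the bench); axes as the jig's. The window is open, 84 mm along x and 80 mm along y; the roof is 4 mm thick and 130 x 126 mm outside
- guard: The yellow guard over the lever, fixed to the jig, four legs and clear panels on the -x, +x and -y sides (closed to fingers) under a roof with the window. Its frame coincides with the jig's origin and axes. It must not be touched
- lever_pad (a point): Centre of the upper face of the lever's red pad, 34 x 30 mm, straight below the window's centre (within 3 mm): 78 mm above the bench when the lever is up, about 49 mm when fully down, facing up within 15 degrees; axes as the lever's
- lever (a joint): Angle of the clamp lever, rad: 0 raised, 0.40 fully down at its stop. It hinges 74 mm to the +y side of the pad about the jig's x axis, starts at 0 to 0.08, takes about 6 N on the pad to move and stays where it is left
- tin: Bystander: closed tin, 68 mm diameter, 85 mm high, standing on the bench beyond the stop; origin at the centre of its underside
- cleaner: Bystander: clear bottle with a red cap, 62 mm diameter, 170 mm high, standing beyond the jig's +y side; origin at the centre of its underside
- wrench: Bystander: steel wrench 160 mm long lying on the bench on the robot's side of the jig, under 15 mm high; origin at its underside
- offcut: Bystander: pine offcut 45 x 70 x 50 mm high on the bench on the far side of the jig; origin at the centre of its underside
- batten: The same batten; origin at the centre of its underside

How it is judged:
On the way, in this order (a step that is already met when the one before it is completed fails the run):
1. The batten is pushed flush against the stop while the lever is still up (y of batten_center in the frame of stop_face above -0.094 m and angle between the y axis of jig and the y axis of batten_center, either way round below 0.06 rad and height (world z) of batten_center below 0.042 m and value of joint lever below 0.2 rad), for 0.2 s.
2. The lever is pressed fully down by the fingers, the batten staying home (value of joint lever above 0.36 rad and y of batten_center in the frame of stop_face above -0.094 m and angle between the y axis of jig and the y axis of batten_center, either way round below 0.06 rad and height (world z) of batten_center below 0.042 m and contact force between the fingers and lever above 1 N), for 0.1 s.
At the end, for the whole second after the job is handed in: The batten lies in the channel with its end within 4 mm of the stop and at rest, and the lever is down (0.36 rad or more of 0.40) (y of batten_center in the frame of stop_face above -0.094 m and angle between the y axis of jig and the y axis of batten_center, either way round below 0.06 rad and height (world z) of batten_center below 0.042 m and value of joint lever above 0.36 rad and linear speed of batten below 0.01 m/s); the robot touches nothing.
It fails at once if The robot touches the guard (over 0.5 N) (contact force between any of the fingers, the arm and guard above 0.5 N).
It fails at once if The batten is lifted or tipped out of the channel (raised by more than 12 mm) (height (world z) of batten_center above 0.049 m).
It fails at once if The tin, bottle, wrench or offcut is moved by more than 20 mm (distance of any of tin, cleaner, wrench, offcut from where it was at the start of the episode above 0.02 m).
It also fails if it takes over 43 s, if anything falls off the work surface, if the arm or the gripper's body presses on something with over 40 N, if the wrist force passes 120 N, or if a joint passes its speed limit or range.

ROBOT

A 6-joint arm with a two-finger parallel gripper is mounted at the origin on the work surface. World frame = base frame: x ahead of the robot, y to its left, z up, the work surface at z = 0. Lengths are in m, angles in rad, forces in N, time in s.
With the tool pointing down it reaches from about 0.375 to 0.825 m from the base axis. Payload 5.5 kg.
Tool frame: the origin (TCP) lies midway between the tips of the shut fingers; the grasp point (between the pads) lies 19 mm behind it; y points along the fingers, z is the direction in which the jaws open and shut, and the axes are right-handed (so a half turn about y gives the same grasp; the last joint's range is limited). The gripper opens to 85 mm and grips with 20 to 120 N. Pads are 22 mm wide; open, the fingers measure 114 mm over their backs; the gripper's body (76 mm by 85 mm) begins 54 mm behind the grasp point. The pads swing forward as they close: fully open they stand 13 mm farther back than shut.
Start: joints at [-1.252, 0.314, -0.047, 1.21, 0, 1.571], TCP at [0.188, -0.57, 0.231] pointing down, gripper open.
Joint ranges: [-2.67, 2.67], [-0.69, 1.73], [-1.03, 1.25], [-2.08, 2.16], [-1.42, 1.45], [-3.14, 3.14]. Speed limits (rad/s): [2.39, 2.39, 3.01, 3.14, 3.14, 3.14].

INTERFACE

Orientations are given as a unit quaternion [x, y, z, w].
In Python, from cell import robot gives the robot as it stands.
- The arm moves only by the shell command python3 -m crank 'ROWS' [OPENING] [FORCE]. ROWS is JSON, a list of rows, each a list of 6 numbers: the shift along the tool's x, y, z in mm, then the turn, a rotation vector about the tool's x, y, z in degrees. In form: [[dx, dy, dz, ax, ay, az], ...]. A call has 1 to 12 rows; each row shifts and turns the commanded pose from where the row before left it, along the tool's axes as they then stand; what a row does not reach is not made up. A row lasts 1/10 s, in which the tool goes at most 50 mm and 8.59 degrees, less where a joint would pass 70% of its speed; a pose out of reach is approached as far as the arm can. A call is refused whole if a number of a shift passes 50 or a number of a turn 8.59, either way. A call with a gripper value outside its range is refused whole. OPENING is the closure, from 0 (fully open) to 1 (shut), set as the call begins (- or left out, the last holds). The fingers move at their own pace and stop on an object; FORCE is the grip in N (left out, the last holds). Time passes only in rows, so rows that do not move let the fingers close. It gives the time, the measured TCP pose, the force and the opening at its end, in the units of the state.
- robot.sense(): the state, without advancing time (a new reading comes with each control period).
- robot.camera(name): name is "scene" or "side" or "wrist"; returns a dict with "frame" (400x640x3 uint8, blue, green, red), "vfov" (degrees; the focal length in pixels is half the picture's height over the tangent of half this angle, whatever the lens; pixels are square), "cx", "cy" (the principal point, pixels), "R" (3x3) and "t" (3): a world point X has camera coordinates R X + t; the wrist camera has in their place "T_tool_cam" (4x4, takes a point from camera to tool coordinates, whose origin is the TCP and whose axes are the tool frame's). Camera axes: x right, y down, z forward; pixel columns grow to the right and rows downward; lengths in m; the calibration is good to about 2 mm. A picture is of the moment at which its call begins: read the wrist's pose just before it. There is no depth.
- robot.finish_job(): hands the job in, once; it reports no verdict.
Trained networks look in a picture, given as the dict that the camera call returned (one of the last four; its "shot" number tells which), for a name from the list of things; names that differ only in an ending like _2 or _b are one class to them, and where a whole thing is asked for, a point or a joint stands for the part that bears it (a point fixed in the world has none). Each returns a list of dicts, best first, with "p" (0 to 1); they miss things now and then, are a little off and sometimes report something else, mostly with a low value. They report only what shows in the picture. A call takes as long as a camera call.
- robot.look_for(picture, query): "box" ([left, top, right, bottom] in pixels, round what is visible of it).
- robot.spot_point(picture, query): "centre" ([row, column] in pixels: a listed point, or the origin of a listed thing).
The state is a dict: "time_s": time; "joint_positions": joint angles; "qd": joint speeds; "effort": joint torques, N m; "position": TCP position; "orientation": TCP orientation; "contact_force": force on the tool from outside, world axes, zero at the start; "wrist_torque": the same for the moment, N m; "grip_width": opening from 0.0 (shut) to 1.0 (fully open).
Only numpy, scipy, OpenCV 4.12 (cv2) and the standard library are available. Lean on these libraries where they do the work, as an engineer would, in place of code of your own. Each camera call takes 0.05 s, during which the arm holds its last target. There are 200 camera calls.

## Working session

There is one attempt and no reset: what is moved stays moved. The work goes in short steps, Python scripts to look and compute and a shell command to move; the robot and the scene stay as the last step left them, time stands still between calls to the robot, and variables do not carry over. Pictures are saved under pics/ and viewed, about 8 in all and at most 12, crops included, and the job is handed in when it is done.

```bash
ls; mkdir -p pics; cat > h.py <<'E'
import numpy as np,cv2
from cell import robot
from scipy.spatial.transform import Rotation as Rot
def ray(c,px):
    f=200/np.tan(np.radians(c["vfov"])/2)
    d=np.array([(px[1]-c["cx"])/f,(px[0]-c["cy"])/f,1.])
    if "R" in c: R=np.array(c["R"]);t=np.array(c["t"])
    else:
        T=c["Tw"]; R=T[:3,:3].T; t=-R@T[:3,3]
    return -R.T@t, R.T@d
def at(c,px,z):
    o,d=ray(c,px); return o+d*(z-o[2])/d[2]
def proj(c,X):
    f=200/np.tan(np.radians(c["vfov"])/2)
    if "R" in c: R=np.array(c["R"]);t=np.array(c["t"])
    else:
        T=c["Tw"]; R=T[:3,:3].T; t=-R@T[:3,3]
    q=R@X+t; return f*q[0]/q[2]+c["cx"], f*q[1]/q[2]+c["cy"]
def cam(n):
    s=robot.sense(); c=robot.camera(n)
    if n=="wrist":
        T=np.eye(4);T[:3,:3]=Rot.from_quat(s["orientation"]).as_matrix();T[:3,3]=s["position"]
        c["Tw"]=T@np.array(c["T_tool_cam"])
    return c
Z=dict(clamp_bridge=.105,stop_face=.037,batten_center=.037,guard_window=.094,lever_pad=.078,tin=0,cleaner=0,wrench=0,offcut=0,jig=0)
E
python3 - <<'E'
from h import *
np.set_printoptions(precision=4,suppress=True)
s=robot.sense();print(s)
for n in("scene","side"):
    c=cam(n);cv2.imwrite(f"pics/{n}0.png",c["frame"])
    for k,z in Z.items():
        r=robot.spot_point(c,k)
        for q in r[:1]:print(n,k,np.round(q["centre"]),round(q["p"],2),at(c,q["centre"],z))
E
```

```text
pics
{'time_s': 0.0, 'joint_positions': array([-1.252 ,  0.3142, -0.0481,  1.2102, -0.    ,  1.5708]), 'qd': array([-0.0004,  0.0007, -0.0002, -0.0009, -0.0006, -0.0015]), 'effort': array([ -0.0016, -53.9592,  33.9751,   0.0189,  -0.    ,   0.    ]), 'position': array([ 0.1879, -0.5692,  0.2304]), 'orientation': array([-0.1123,  0.6988, -0.6975,  0.1121]), 'contact_force': array([ 0.282 , -0.2119, -0.057 ]), 'wrist_torque': array([-0.0045,  0.0649, -0.0084]), 'grip_width': 0.9998556838160698}
scene clamp_bridge [157. 311.] 0.61 [0.5293 0.0702 0.105 ]
scene stop_face [188. 336.] 0.95 [0.5017 0.1198 0.037 ]
scene batten_center [168. 282.] 0.55 [ 0.5303 -0.0366  0.037 ]
scene guard_window [165. 242.] 0.97 [ 0.6454 -0.0232  0.094 ]
scene lever_pad [176. 245.] 0.55 [ 0.6536 -0.0021  0.078 ]
scene tin [227. 370.] 0.83 [0.5148 0.2325 0.    ]
scene cleaner [266. 339.] 0.82 [0.6398 0.2698 0.    ]
scene wrench [182. 347.] 0.82 [ 0.419   0.0729 -0.    ]
scene offcut [238. 188.] 0.82 [0.8036 0.0069 0.    ]
scene jig [192. 286.] 0.91 [0.5563 0.006  0.    ]
side clamp_bridge [246. 312.] 0.62 [0.5307 0.0714 0.105 ]
side stop_face [256. 292.] 0.55 [0.502  0.1161 0.037 ]
side guard_window [265. 394.] 0.62 [ 0.6525 -0.0243  0.094 ]
side lever_pad [268. 390.] 0.78 [ 0.6504 -0.0167  0.078 ]
side tin [228. 283.] 0.88 [ 0.5213  0.2264 -0.    ]
side cleaner [204. 321.] 0.56 [0.6336 0.2644 0.    ]
side wrench [301. 262.] 0.65 [0.416  0.0613 0.    ]
side offcut [260. 438.] 0.74 [0.7952 0.0021 0.    ]
side jig [295. 346.] 0.91 [0.5729 0.0057 0.    ]
```

View pics/scene0.png

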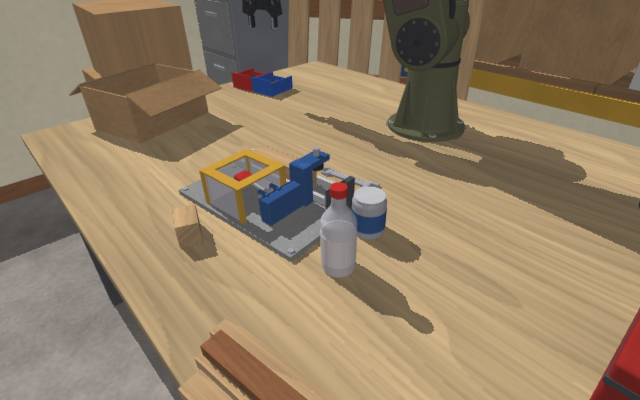

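View pics/side0.png

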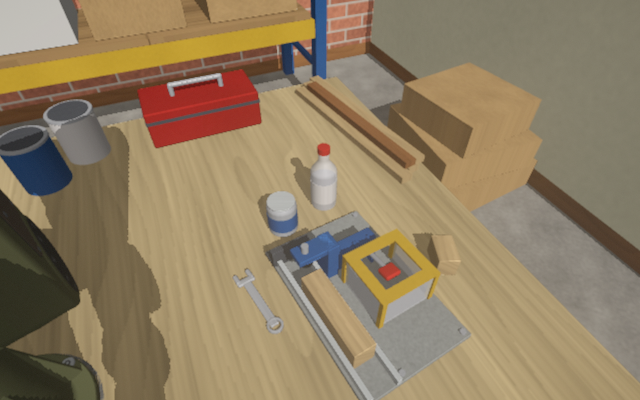

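The scene and side views agree on the layout. In the side view the jig is centred around (350,300), the batten at (340,315), and the lever pad at (389,270) inside the guard. The jig's yaw looks small. Next I'll work out the tool axes and get a closer view from the wrist camera.

```bash
cat >> h.py <<'E'
def togo(p,yaw=None):
    """remaining shift in tool axes (mm) after turning to yaw; tool x = (cos yaw, sin yaw,0), tool y down"""
    s=robot.sense();R0=Rot.from_quat(s["orientation"])
    if yaw is not None:
        x=np.array([np.cos(yaw),np.sin(yaw),0]);y=np.array([0,0,-1.]);R=Rot.from_matrix(np.c_[x,y,np.cross(x,y)])
    else:R=R0
    print("turn deg",np.round(np.degrees((R0.inv()*R).as_rotvec()),2),"shift mm after turn",np.round(R.inv().apply(np.array(p)-s["position"])*1000,1))
E
python3 - <<'E'
from h import *
np.set_printoptions(precision=4,suppress=True)
s=robot.sense();print(Rot.from_quat(s["orientation"]).as_matrix())
c=cam("wrist");print(c["T_tool_cam"],c["vfov"])
for y in(0.1,-np.pi/2+.1,np.pi/2+.1,np.pi+.1):togo([.52,-.2,.33],y)
E
```

```text
[[-0.9496  0.      0.3134]
 [-0.3134  0.     -0.9496]
 [-0.     -1.      0.    ]]
[[ 0.0004  0.9552  0.2961 -0.0766]
 [-0.0004 -0.2961  0.9552 -0.1418]
 [ 1.     -0.0004  0.0002  0.0012]
 [ 0.      0.      0.      1.    ]] 65.26314288376933
turn deg [  -0.   -167.47    0.01] shift mm after turn [367.2 -98.7 334.8]
turn deg [ -0.   -77.47   0.  ] shift mm after turn [-334.8  -98.7  367.2]
turn deg [ -0.   102.53  -0.01] shift mm after turn [ 334.8  -98.7 -367.2]
turn deg [-0.   12.53 -0.  ] shift mm after turn [-367.2  -98.7 -334.8]
```

```bash
python3 -m crank '[[0,-10,0,0,-8.5,0],[0,-10,0,0,-8.5,0],[0,-10,0,0,-8.5,0],[0,-10,0,0,-8.5,0],[0,-10,0,0,-8.5,0],[0,-10,0,0,-8.5,0],[0,-10,0,0,-8.5,0],[0,-10,0,0,-8.5,0],[0,0,0,0,-8.5,0],[0,0,0,0,-1,0]]' 1 && python3 - <<'E'
from h import *
togo([.55,0,.31],-np.pi/2+.1)
E
```

```text
time_s: 2.15
position: [0.1882, -0.5699, 0.3116]
orientation: [0.525, -0.474, 0.474, -0.525]
contact_force: [-0.3, 0.7, -0.1]
grip_width: -0.001
turn deg [-0.01  0.11  0.04] shift mm after turn [-531.     1.6  416.9]
```

```bash
python3 -m crank '[[-38,0,30,0,0,0],[-38,0,30,0,0,0],[-38,0,30,0,0,0],[-38,0,30,0,0,0],[-38,0,30,0,0,0],[-38,0,30,0,0,0],[-38,0,30,0,0,0],[-38,0,30,0,0,0],[-38,0,30,0,0,0],[-38,0,30,0,0,0],[-38,0,30,0,0,0],[-38,0,30,0,0,0]]' && python3 -m crank '[[-38,0,30,0,0,0],[-37,0,27,0,0,0],[0,0,0,0,0,0],[0,0,0,0,0,0]]' && python3 - <<'E'
from h import *
np.set_printoptions(precision=4,suppress=True)
togo([.55,0,.31],-np.pi/2+.1)
c=cam("wrist");cv2.imwrite("pics/w1.png",c["frame"])
for k,z in Z.items():
    for q in robot.spot_point(c,k)[:1]:print(k,np.round(q["centre"]),round(q["p"],2),at(c,q["centre"],z))
E
```

```text
time_s: 3.35
position: [0.501, -0.078, 0.3112]
orientation: [0.524, -0.475, 0.475, -0.524]
contact_force: [0.6, -0.3, 0.7]
grip_width: 0.003
time_s: 3.75
position: [0.5495, 0.0012, 0.3106]
orientation: [0.525, -0.474, 0.474, -0.524]
contact_force: [0.5, 0.1, 0.8]
grip_width: -0.002
turn deg [0.08 0.04 0.02] shift mm after turn [1.3 0.6 0.4]
clamp_bridge [107. 301.] 0.76 [0.5272 0.069  0.105 ]
stop_face [ 58. 290.] 0.95 [0.5061 0.1234 0.037 ]
batten_center [192. 298.] 0.66 [ 0.5298 -0.0451  0.037 ]
lever_pad [192. 394.] 0.7 [ 0.6498 -0.0212  0.078 ]
cleaner [102. 223.] 0.41 [0.4143 0.0624 0.    ]
wrench [100. 223.] 0.64 [0.4144 0.0656 0.    ]
offcut [178. 480.] 0.69 [ 0.7945 -0.007   0.    ]
jig [154. 331.] 0.64 [0.5709 0.005  0.    ]
```

View pics/w1.png

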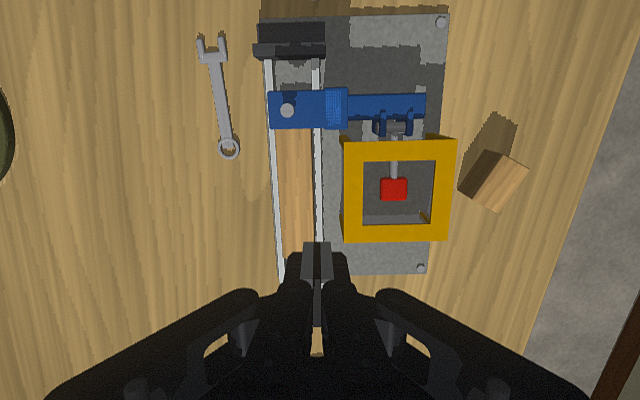

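The wrist view is clear: window hole centred at about (396,190), red pad (393,189), channel walls from (270,60) to (318,240), stop at (291,50). I'll get the yaw and window centre from the yellow colour.

```bash
python3 - <<'E'
from h import *
np.set_printoptions(precision=4,suppress=True)
c=cam("wrist");f=c["frame"]
hsv=cv2.cvtColor(f,cv2.COLOR_BGR2HSV)
m=cv2.inRange(hsv,(20,170,120),(32,255,255))
m=cv2.morphologyEx(m,cv2.MORPH_OPEN,np.ones((3,3)))
cs,h=cv2.findContours(m,cv2.RETR_CCOMP,cv2.CHAIN_APPROX_NONE)
i=max(range(len(cs)),key=lambda i:cv2.contourArea(cs[i]))
holes=[j for j in range(len(cs)) if h[0][j][3]==i];j=max(holes,key=lambda j:cv2.contourArea(cs[j]))
for n,k in(("outer",i),("hole",j)):
    P=np.array([at(c,(p[0][1],p[0][0]),.094)[:2] for p in cs[k]])
    (ce,sz,an)=cv2.minAreaRect((P*1000).astype(np.float32)); print(n,ce,sz,an)
r=cv2.inRange(hsv,(0,150,80),(8,255,255))|cv2.inRange(hsv,(172,150,80),(180,255,255))
n,l,st,ce=cv2.connectedComponentsWithStats(r);k=1+np.argmax(st[1:,4]);print("red",ce[k],st[k],at(c,ce[k][::-1],.078))
E
```

```text
outer (649.6724853515625, -18.578933715820312) (129.82994079589844, 125.69386291503906) 7.206425189971924
hole (649.540771484375, -18.584930419921875) (86.24234008789062, 82.4712142944336) 7.256147861480713
red [392.9379 187.7239] [380 176  27  24 612] [ 0.6482 -0.0177  0.078 ]
```

```bash
python3 - <<'E'
from h import *
togo([.545,-.23,.2],-np.pi/2+.126)
E
```

```text
turn deg [-0.01 -1.48  0.  ] shift mm after turn [227.8 111.4 -33.4]
```

```bash
python3 -m crank '[[38,15,-5,0,-1.48,0],[38,19,-6,0,0,0],[38,19,-6,0,0,0],[38,19,-6,0,0,0],[38,19,-6,0,0,0],[38,19,-5,0,0,0],[0,0,0,0,0,0],[0,0,0,0,0,0]]' && python3 - <<'E'
from h import *
np.set_printoptions(precision=4,suppress=True)
togo([.545,-.23,.2],-np.pi/2+.126)
c=cam("wrist");cv2.imwrite("pics/w2.png",c["frame"])
for k,z in Z.items():
    for q in robot.spot_point(c,k)[:1]:print(k,np.round(q["centre"]),round(q["p"],2),at(c,q["centre"],z))
print(robot.look_for(c,"batten")[:1])
E
```

```text
time_s: 5.15
position: [0.543, -0.2305, 0.2006]
orientation: [0.53, -0.469, 0.467, -0.53]
contact_force: [0.6, 0.4, -0.3]
grip_width: -0.001
turn deg [ 0.07 -0.09 -0.07] shift mm after turn [-0.3  0.6  2. ]
[{'box': [293.4, 0.3, 355.8, 80.3], 'p': 0.89}]
```

View pics/w2.png

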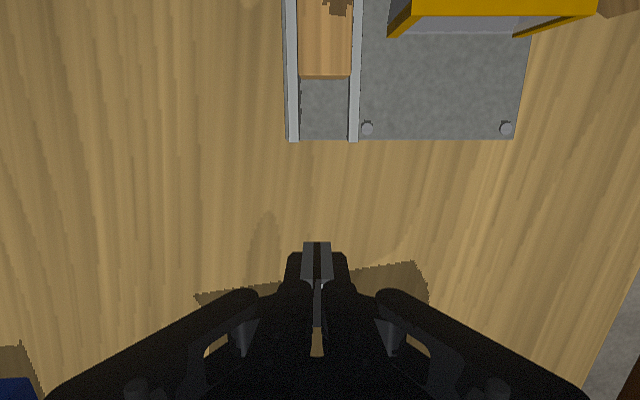

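The batten's -y end edge runs from (299,76) to (352,76), and the wall ends sit at (287–298,141) and (348–358,141).

```bash
python3 - <<'E'
from h import *
np.set_printoptions(precision=4,suppress=True)
c=cam("wrist");f=c["frame"]
B=[at(c,p,.062) for p in((75,299),(75,352),(5,302),(5,355))];print("batten",*B)
W=[at(c,p,.03) for p in((141,298.5),(141,348.5))];print("wall inner",*W)
u=np.array([-np.sin(.126),np.cos(.126)]);v=np.array([u[1],-u[0]])
e=(B[0]+B[1])[:2]/2;w=(W[0]+W[1])[:2]/2
for n,p in(("stop",np.array([.504,.120])),("batend",e),("wallend",w),("win",np.array([.6496,-.0186]))):print(n,"along",p@u,"across",p@v)
P=w+.32*u;print("stop from wall",P)
E=w+u*(.02);print("stage over channel",E)
E
```

```text
batten [ 0.5182 -0.1362  0.062 ] [ 0.5624 -0.1305  0.062 ] [ 0.5149 -0.0846  0.062 ] [ 0.5565 -0.0793  0.062 ]
wall inner [ 0.5225 -0.1948  0.03  ] [ 0.5717 -0.1885  0.03  ]
stop along 0.055712597821088145 across 0.5150845624206046
batend along -0.2001864450196775 across 0.5192399842369504
wallend along -0.2588590741269594 across 0.5186840195748756
win along -0.10008574624327762 across 0.6421128899180627
stop from wall [0.5069 0.1258]
stage over channel [ 0.5446 -0.1718]
```

```bash
python3 - <<'E'
from h import *
u=np.array([-np.sin(.126),np.cos(.126)]);v=np.array([u[1],-u[0]])
p=-.235*u+.517*v
togo([*p,.045],-np.pi/2+.126)
E
```

```text
turn deg [-0.01  0.04  0.  ] shift mm after turn [-61.4 156.4   6.5]
```

```bash
python3 -m crank '[[-10,26,2,0,0,0],[-10,26,2,0,0,0],[-10,26,1,0,0,0],[-10,26,1,0,0,0],[-10,26,0,0,0,0],[-11,26,0,0,0,0],[0,0,0,0,0,0],[0,0,0,0,0,0]]' && python3 -m crank '[[-8,0,0,0,0,0],[-8,0,0,0,0,0],[-8,0,0,0,0,0],[-8,0,0,0,0,0],[-8,0,0,0,0,0],[-8,0,0,0,0,0],[-8,0,0,0,0,0],[-8,0,0,0,0,0]]' && python3 - <<'E'
from h import *
u=np.array([-np.sin(.126),np.cos(.126)]);v=np.array([u[1],-u[0]])
s=robot.sense();print(s["position"][:2]@u,s["position"][:2]@v,s["contact_force"])
E
```

```text
time_s: 6.6
position: [0.5417, -0.1688, 0.0455]
orientation: [0.531, -0.468, 0.467, -0.53]
contact_force: [-0.1, 1.2, 0.0]
grip_width: 0.002
time_s: 7.4
position: [0.5338, -0.1047, 0.0454]
orientation: [0.531, -0.467, 0.468, -0.531]
contact_force: [0.4, -3.0, 2.3]
grip_width: -0.003
-0.17093565898562618 0.5164383406450014 [ 0.44946832 -2.97933016  2.32007917]
```

Contact at about −3 N, so the batten is sliding. I'll carry on in smaller steps up to the stop, which should be about 40 mm away.

```bash
python3 -m crank '[[-5,0,0,0,0,0],[-5,0,0,0,0,0],[-5,0,0,0,0,0],[-5,0,0,0,0,0],[-5,0,0,0,0,0],[-5,0,0,0,0,0]]' && python3 -m crank '[[-2,0,0,0,0,0],[-2,0,0,0,0,0],[-2,0,0,0,0,0]]' &&  python3 -m crank '[[-1,0,0,0,0,0],[-1,0,0,0,0,0]]'&&  python3 -m crank '[[-1,0,0,0,0,0],[-1,0,0,0,0,0]]'
```

```text
time_s: 8.0
position: [0.5299, -0.0751, 0.0453]
orientation: [0.531, -0.467, 0.467, -0.531]
contact_force: [-0.2, -2.9, 2.6]
grip_width: -0.002
time_s: 8.3
position: [0.5292, -0.0694, 0.0452]
orientation: [0.531, -0.467, 0.467, -0.531]
contact_force: [-0.1, -2.8, 1.6]
grip_width: 0.001
time_s: 8.5
position: [0.5289, -0.0675, 0.0452]
orientation: [-0.531, 0.467, -0.467, 0.531]
contact_force: [0.3, -2.5, 1.0]
grip_width: 0.001
time_s: 8.7
position: [0.5287, -0.0655, 0.0452]
orientation: [-0.531, 0.467, -0.467, 0.531]
contact_force: [0.9, -2.0, 1.8]
grip_width: -0.003
```

```bash
for i in 1; do python3 -m crank '[[-1,0,0,0,0,0],[-1,0,0,0,0,0]]'; python3 -m crank '[[-1,0,0,0,0,0],[-1,0,0,0,0,0]]'; python3 -m crank '[[-1,0,0,0,0,0],[0,0,0,0,0,0]]'; done | grep -E "position|force"
```

```text
position: [0.5285, -0.0644, 0.0452]
contact_force: [0.3, -6.8, 0.3]
position: [0.5284, -0.0644, 0.0454]
contact_force: [0.9, -14.1, -0.0]
position: [0.5285, -0.0644, 0.0455]
contact_force: [1.3, -14.9, -0.6]
```

The batten has stalled against the stop at 15 N. Backing off, rising, and checking.

```bash
python3 -m crank '[[0,0,0,0,0,0],[5,0,0,0,0,0],[10,0,0,0,0,0],[15,0,0,0,0,0],[0,-30,0,0,0,0],[0,-40,0,0,0,0],[0,-35,0,0,0,0],[0,0,0,0,0,0],[0,0,0,0,0,0]]' && python3 - <<'E'
from h import *
np.set_printoptions(precision=4,suppress=True)
c=cam("wrist");cv2.imwrite("pics/w3.png",c["frame"])
for k in("lever_pad","guard_window","batten_center"):
    for q in robot.spot_point(c,k)[:1]:print(k,np.round(q["centre"]),round(q["p"],2),at(c,q["centre"],Z[k]))
togo([.6482,-.0182,.16],-np.pi/2+.126)
E
```

```text
time_s: 10.2
position: [0.5327, -0.091, 0.151]
orientation: [-0.53, 0.467, -0.468, 0.531]
contact_force: [0.9, 0.1, -0.2]
grip_width: 0.0
lever_pad [128. 496.] 0.92 [ 0.6467 -0.018   0.078 ]
guard_window [132. 514.] 0.75 [ 0.6492 -0.0192  0.094 ]
batten_center [ 28. 313.] 0.82 [0.5158 0.0345 0.037 ]
turn deg [ 0.15  0.02 -0.06] shift mm after turn [-56.8 -11.3 125.6]
```

View pics/w3.png

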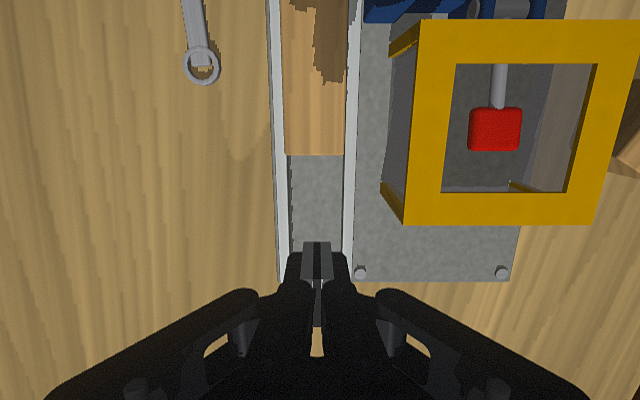

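The batten's end is at row 155. The measured centre (0.516, 0.034) is about 90 mm from the stop, so it's home. The pad (495,129) is clear below the window. Moving over it.

```bash
python3 -m crank '[[0,-20,0,0,0,0],[-14,0,31,0,0,0],[-14,0,31,0,0,0],[-14,0,31,0,0,0],[-14,0,31,0,0,0],[0,0,0,0,0,0],[0,0,0,0,0,0]]' && python3 - <<'E'
from h import *
np.set_printoptions(precision=4,suppress=True)
c=cam("wrist");cv2.imwrite("pics/w4.png",c["frame"])
for k in("lever_pad","guard_window"):
    for q in robot.spot_point(c,k)[:1]:print(k,np.round(q["centre"]),round(q["p"],2),at(c,q["centre"],Z[k]))
togo([.648,-.0185,.100],-np.pi/2+.126)
s=cam("side");cv2.imwrite("pics/s4.png",cv2.resize(s["frame"][180:380,220:520],None,fx=2.5,fy=2.5))
E
```

```text
time_s: 11.1
position: [0.6472, -0.0188, 0.1685]
orientation: [0.532, -0.468, 0.466, -0.53]
contact_force: [-1.2, -0.7, -0.7]
grip_width: -0.003
lever_pad [200. 318.] 0.76 [ 0.6486 -0.017   0.078 ]
turn deg [ 0.1  -0.01 -0.01] shift mm after turn [-1.1 69.7  1.5]
```

View pics/s4.png

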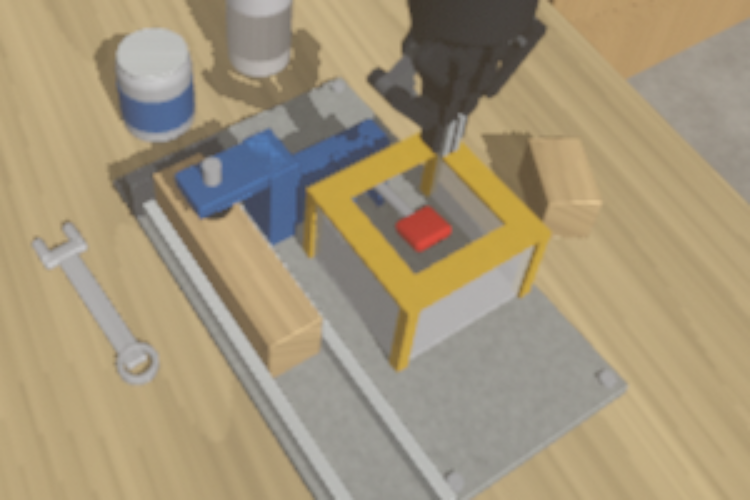

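The batten sits against the stop, the lever is up, and the gripper hovers over the window with nothing disturbed. Descending.

```bash
python3 -m crank '[[-1,20,1,0,0,0],[0,20,0,0,0,0],[0,20,0,0,0,0],[0,10,0,0,0,0],[0,0,0,0,0,0]]' && python3 -m crank '[[0,8,0,0,0,0],[0,5,0,0,0,0],[0,5,0,0,0,0],[0,4,0,0,0,0]]' && python3 -m crank '[[0,4,0,0,0,0],[0,4,0,0,0,0],[0,4,0,0,0,0]]'
```

```text
time_s: 11.8
position: [0.6471, -0.0185, 0.099]
orientation: [0.531, -0.468, 0.467, -0.53]
contact_force: [-0.6, -0.8, 0.4]
grip_width: 0.001
time_s: 12.2
position: [0.6489, -0.0181, 0.0782]
orientation: [-0.531, 0.467, -0.467, 0.531]
contact_force: [-1.0, -0.1, 0.8]
grip_width: 0.006
time_s: 12.5
position: [0.6493, -0.0189, 0.0667]
orientation: [0.531, -0.467, 0.468, -0.53]
contact_force: [-0.4, -3.3, 5.1]
grip_width: -0.003
```

```bash
python3 -m crank '[[0,4,0,0,0,0],[0,4,0,0,0,0],[0,4,0,0,0,0],[0,2,0,0,0,0]]' && python3 -m crank '[[0,2,0,0,0,0],[0,1,0,0,0,0],[0,1,0,0,0,0]]' && python3 -m crank '[[0,1,0,0,0,0],[0,1,0,0,0,0],[0,1,0,0,0,0],[0,0,0,0,0,0]]'
```

```text
time_s: 12.9
position: [0.6492, -0.0187, 0.0523]
orientation: [0.531, -0.467, 0.468, -0.53]
contact_force: [-0.1, -4.2, 5.0]
grip_width: 0.002
time_s: 13.2
position: [0.6493, -0.0183, 0.049]
orientation: [-0.53, 0.467, -0.468, 0.531]
contact_force: [-2.5, -4.0, 12.3]
grip_width: 0.003
time_s: 13.6
position: [0.6495, -0.0182, 0.0486]
orientation: [-0.53, 0.467, -0.468, 0.531]
contact_force: [-7.0, -3.7, 24.7]
grip_width: 0.002
```

The lever has stalled at its end stop: z is 48.6 mm and the force is 25 N. Retreating straight up.

```bash
python3 -m crank '[[0,0,0,0,0,0],[0,-4,0,0,0,0],[0,-10,0,0,0,0],[0,-20,0,0,0,0],[0,-30,0,0,0,0],[0,-40,0,0,0,0],[0,-40,0,0,0,0],[0,-20,0,0,0,0],[0,0,0,0,0,0],[0,0,0,0,0,0]]' && python3 - <<'E'
from h import *
np.set_printoptions(precision=4,suppress=True)
c=cam("wrist");s=cam("side")
cv2.imwrite("pics/e.png",np.vstack([c["frame"][60:340],cv2.resize(s["frame"][200:350,220:520],(640,320))]))
for k in("stop_face","batten_center"):
    for q in robot.spot_point(c,k)[:1]:print(k,np.round(q["centre"]),round(q["p"],2),at(c,q["centre"],Z[k]))
for k,z in(("lever_pad",.049),("lever_pad",.078)):
    a,b=[robot.spot_point(x,k)[:1] for x in(c,s)]
    if a and b:print(k,z,at(c,a[0]["centre"],z),at(s,b[0]["centre"],z),a[0]["p"],b[0]["p"])
for k in("tin","cleaner","wrench","offcut"):
    for q in robot.spot_point(s,k)[:1]:print(k,at(s,q["centre"],0))
E
```

```text
time_s: 14.6
position: [0.6486, -0.0175, 0.2089]
orientation: [-0.531, 0.468, -0.467, 0.531]
contact_force: [-0.7, 0.7, -1.1]
grip_width: -0.002
stop_face [181. 316.] 0.55 [ 0.6493 -0.0212  0.037 ]
batten_center [109. 187.] 0.89 [0.5171 0.0343 0.037 ]
tin [0.5193 0.2243 0.    ]
cleaner [0.6306 0.2631 0.    ]
wrench [0.4114 0.0585 0.    ]
offcut [0.7993 0.0041 0.    ]
```

View pics/e.png

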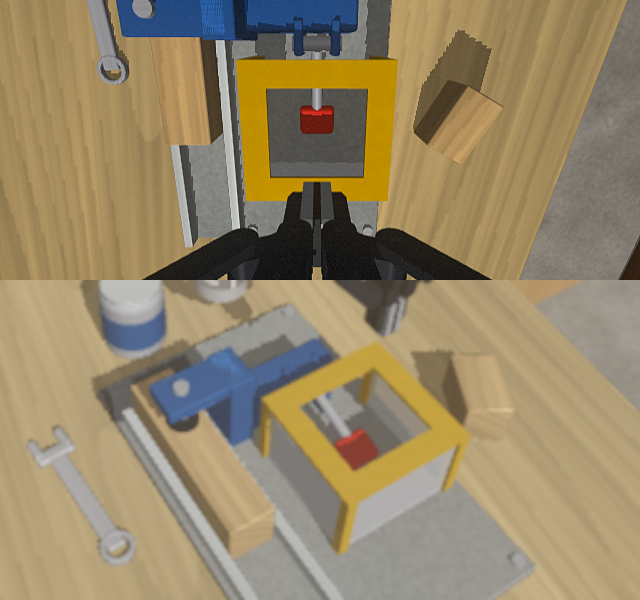

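The lever is down: the pad is visibly lower in the window at (317,120), and the clamp pad sits on the batten. The batten is still at the stop and the bystanders haven't moved. Handing in.

```bash
python3 -c "
from cell import robot
print(robot.finish_job())"
```

```text
the job is handed in; nothing more can be done
None
```

The batten is pushed home against the stop and the lever is clamped down. I handed the job in at about 15 s; it reported no verdict.

- **Batten:** I pushed it about 80 mm with shut fingers, at roughly 3 N. It then stalled hard against the stop at about 15 N. The last wrist view put its centre at (0.517, 0.034), about 90 mm from the stop and unchanged by clamping.
- **Lever:** I pressed it through the window until it stalled at a height of 48.6 mm with 25 N, which matches the stated fully-down height of about 49 mm. The last picture shows the pad low in the window and the clamp pad on the batten.
- **Guard and bystanders:** I saw no sign of touching the guard, but forces were only read at the end of each call. A sideways force of 7 N appeared at full press; I took it as friction on the pad. The tin, bottle, wrench and offcut measure within about 6 mm of where they started, which is about the measuring error.
- **Failed checks:** In the last wrist view the stop was falsely detected at the lever pad's position (p 0.55), so I ignored it. The lever pad was not detected in both final views, so I judged the lever from the height, the force and the picture.

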